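Load a serving board into the board steriliser and close it

ROBOT

A 6-joint arm with a two-finger parallel gripper is mounted at the origin on the work surface. World frame = base frame: x ahead of the robot, y to its left, z up, the work surface at z = 0. Lengths are in m, angles in rad, forces in N, time in s.
With the tool pointing down it reaches from about 0.4 to 0.825 m from the base axis. Payload 7 kg.
Tool frame: the origin (TCP) lies midway between the tips of the shut fingers; the grasp point (between the pads) lies 19 mm behind it (grip_point_offset is the distance from the TCP to the grasp point, in m); z points along the fingers, y is the line along which they close (so a half turn about z gives the same grasp; the last joint's range is limited). The gripper opens to 88 mm and grips with 3 to 60 N. Pads are 19 mm wide; open, the fingers measure 130 mm over their backs; the gripper's body (78 mm by 193 mm) begins 47 mm behind the grasp point.
Start: joints at [1.405, 0.359, 0.012, 0, -1.224, -0.288], TCP at [0.296, 0.607, 0.227] pointing down, gripper open.
Joint ranges: [-3.07, 3.07], [-1.43, 2.12], [-1.02, 1.25], [-3.03, 1.67], [-3.05, -0], [-3.03, 3.03]. Speed limits (rad/s): [2.39, 2.39, 3.01, 3.14, 3.14, 3.14].

INTERFACE

Orientations are given as [roll, pitch, yaw] about the fixed x, y, z axes, in that order (R = Rz(yaw) Ry(pitch) Rx(roll)).
In Python, from station import get_state, grab_frame, camera_params, job_done, grip_point_offset gives the robot as it stands.
- The arm moves only by the shell command python3 -m creep 'ROWS' [FORCE]. ROWS is JSON, a list that holds one entry, the list of rows, each a list of 7 numbers: the finger opening in cm, from 0 to 8.76, then the shift along the tool's x, y, z in cm, then the turn, a rotation vector about the tool's x, y, z in rad. In form: [[[fingers, tx, ty, tz, wx, wy, wz], ...]]. A call has 1 to 20 rows; each row is the pose to reach, as a shift and turn from the pose commanded when the call began, along the tool's axes at that moment; what a row does not reach only later rows make up. A row lasts 1/8 s, in which the tool goes at most 62.5 mm and 10.7 degrees, less where a joint would pass 70% of its speed; a pose out of reach is approached as far as the arm can. A call with a gripper value outside its range is refused whole. The fingers move at their own pace and stop on an object; FORCE is the grip in N (left out, the last holds). Time passes only in rows, so rows that repeat a pose let the fingers close. It gives the time, the measured TCP pose, the force, the opening and the grip force at its end, in the units of the state.
- get_state(): the state, without advancing time (a new reading comes with each control period).
- grab_frame(name): name is "scene" or "top" or "wrist"; returns the picture (384x512x3 uint8, blue, green, red); there is no depth.
- camera_params(name): a dict with "vertical_fov" (degrees; the focal length in pixels is half the picture's height over the tangent of half this angle, whatever the lens; pixels are square), "cx", "cy" (the principal point, pixels), "view" (4x4, takes a point from world to camera coordinates). Camera axes: x right, y down, z forward; pixel columns grow to the right and rows downward; lengths in m; the calibration is good to about 2 mm. A picture is of the moment at which its call begins: read the wrist's pose just before it. camera_params takes no time and is no camera call; for the wrist camera it gives the pose at the moment of the call.
- job_done(): hands the job in; it is judged then, once.
The state is a dict: "t": time; "q": joint angles; "qd": joint speeds; "joint_efforts": joint torques, N m; "eef_pos": TCP position; "ee_rot": TCP orientation; "force": force on the tool from outside, world axes, zero at the start; "moment": the same for the moment, N m; "width": finger opening in m; "gripper_force": force on a finger pad.
Only numpy, scipy, OpenCV 4.12 (cv2) and the standard library are available. Lean on these libraries where they do the work, as an engineer would, in place of code of your own. Each camera call takes 0.05 s, during which the arm holds its last target. There are 200 camera calls.

TASK

The small wooden board with the grip tab is dry: lift it out of the drainer, lower it (do not drop it) on edge, tab up, all the way into the free slot of the open steriliser, and let go. Then swing the steriliser's lid over gently, without slamming it, until it is fully shut. Leave the other things where they are.

Things in the scene. Friction and masses are not known exactly. Their poses are not given: they have to be found in the camera images.
- board: The board to load: pale wood, standing on edge in the drainer. A panel 130 (its x) by 10 thick (its y) by 85 high (its z), with a grip tab 45 wide (x) and 10 thick on the middle of its upper edge, reaching to 115 above the foot. Origin: centre of the lower edge; z up when it stands right. About 0.12 kg. The other way round about z is just as good.
- drainer: Dark wooden drainer, fixed; base 160 (x) by 130 (y) by 12 thick, two slots along its x at y = -30 and +30, each 14 wide between fins that reach 57 above the table. The board stands in one, the white dish in the other, on the base's top (z = 12). Origin: centre of its underside.
- dish: Bystander: white rectangular dish, 125 by 10 by 90 high, on edge in the drainer's other slot. Origin: centre of its lower edge.
- case: The steriliser's white case, fixed: open-topped box 170 (its x) by 210 (its y) by 135 high, walls and floor 5 thick, inside three slots along its x at y = -55, 0 and +55, each 16 wide between 4 mm fins that are 110 long and reach 65 above the table. Standing things rest on the floor at z = 5. The lid's hinge is on the +x rim (the side away from the control knob). Origin: centre of its underside.
- slot_strip: Thin dark rubber strip (100 by 12 by 1, cannot be felt) on the case's floor along the middle of the free slot, the only slot with nothing standing in it. Origin: middle of the slot, on the case's floor; x along the slot, y across it, z up. The board must end with its origin here and its thickness across the slot; it may shift 15 lengthwise.
- lid (a joint): Angle of the steriliser's lid: 0 fully shut (flat on the case), about 1.57 upright, 1.95 at its stop; starts open at 1.6 to 1.85. The hinge is stiff: the lid stays where it is left, and moves under some 2 to 4 N pushed near its free edge, both ways. The lid clears the top of a fully lowered board by 15; a board left higher keeps it from shutting.
- lid_hinge (a point): Middle of the lid's hinge line, on the case's +x rim, 135 above the table; its axes are the case's: the hinge line runs along y, and the lid, when shut, reaches 175 from here towards -x, with a tab beyond.
- lid_tab (a point): Outer face (the upper face when shut) of the lid's black tab, in its middle: 187.5 from the hinge line along the lid, 8 off the hinge's plane. The steel lid is 175 long, 210 wide and 8 thick; the tab, of the same thickness, is 70 wide and reaches to 200 from the hinge. Nothing sticks out of the outer face. The point's axes turn with the lid: x from the tab to the hinge, z out of the outer face.
- plain_board: Bystander: plain brown board without a tab, 130 by 10 by 105 high, on edge in a slot of the case. Origin: centre of its lower edge.
- steel_sheet: Bystander: grey metal sheet, 125 by 10 by 95 high, on edge in a slot of the case. Origin: centre of its lower edge.
- mug: Bystander: blue mug, 80 across, 90 high. Origin: centre of its underside.
- shaker: Bystander: dark wooden shaker, 42 across, 78 high. Origin: centre of its underside.
- jar: Bystander: glass jar, 72 across, 100 high. Origin: centre of its underside.
- spatula: Bystander: spatula lying on the table. Origin: its underside.

How it is judged:
By the outcome, as a careful person would: the job done as asked, in the order asked, and still so for the second after the job is handed in, with the robot touching nothing.
It also fails if it takes over 59 s, if anything falls off the work surface, if the arm or the gripper's body presses on something with over 40 N, if the wrist force passes 120 N, or if a joint passes its speed limit or range.

## Working session

There is one attempt and no reset: what is moved stays moved. The work goes in short steps, Python scripts to look and compute and a shell command to move; the robot and the scene stay as the last step left them, time stands still between calls to the robot, and variables do not carry over. Pictures are saved under pics/ and viewed, at most 13 in all, crops included, and the job is handed in when it is done.

```bash
mkdir -p pics; ls; python3 - <<'E'
from station import *
import cv2,numpy as np
s=get_state();print({k:np.round(v,3).tolist() for k,v in s.items()},grip_point_offset)
for n in ["scene","top","wrist"]:
    cv2.imwrite(f"pics/{n}0.png",grab_frame(n));p=camera_params(n);print(n,p["vertical_fov"],p["cx"],p["cy"],np.round(p["view"],3).tolist(), {k:p[k] for k in p if k not in("view","vertical_fov","cx","cy")})
E
```

```text
pics
{'t': 0.0, 'q': [1.405, 0.359, 0.011, -0.0, -1.224, -0.288], 'qd': [0.002, 0.001, 0.001, -0.0, 0.0, -0.0], 'joint_efforts': [-0.001, -58.272, 29.306, 6.997, 0.007, -0.0], 'eef_pos': [0.296, 0.606, 0.226], 'ee_rot': [3.14, -0.0, -0.454], 'force': [0.12, -0.189, -0.87], 'moment': [0.026, -0.005, 0.007], 'gripper_force': 0.0, 'width': 0.087} 0.0188
scene 51.26600202568243 253.03372836355413 189.65536784461818 [[1.0, 0.011, -0.005, -0.535], [0.009, -0.949, -0.314, 0.145], [-0.008, 0.314, -0.949, 1.129], [0.0, 0.0, 0.0, 1.0]] {}
top 53.629771812235695 255.70942234218472 192.0459438716248 [[-0.011, -1.0, -0.0, 0.154], [-0.993, 0.011, -0.119, 0.564], [0.119, -0.001, -0.993, 1.091], [0.0, 0.0, 0.0, 1.0]] {}
wrist 67.54904967549804 254.392447595088 191.47401228798728 [[-0.439, -0.899, 0.0, 0.676], [-0.862, 0.421, 0.284, -0.036], [-0.255, 0.124, -0.959, 0.389], [0.0, 0.0, 0.0, 1.0]] {}
```

View pics/top0.png

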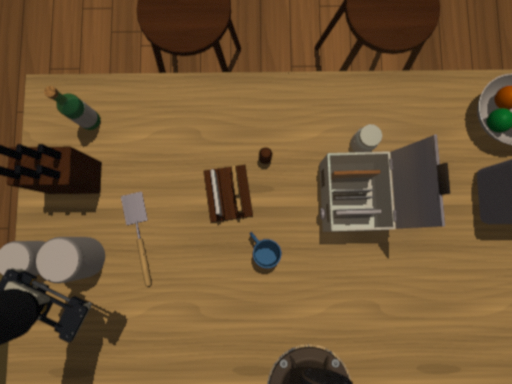

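View pics/scene0.png

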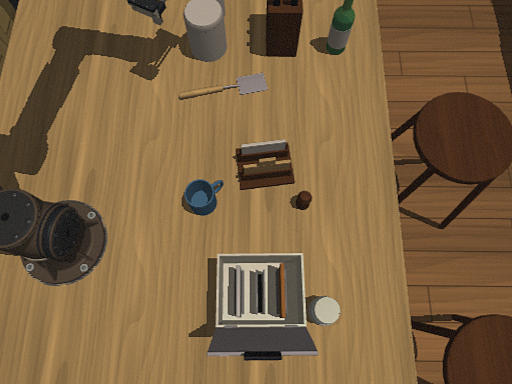

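```bash
python3 - <<'E'
import cv2,numpy as np
t=cv2.imread("pics/top0.png");s=cv2.imread("pics/scene0.png")
r=lambda im,x,y,w,h:cv2.resize(im[y:y+h,x:x+w],(400,300),interpolation=cv2.INTER_CUBIC)
cv2.imwrite("pics/m1.png",np.vstack([np.hstack([r(t,310,130,144,108),r(t,190,140,96,96)if 0 else r(t,190,145,100,75)]),np.hstack([r(s,200,248,148,111),r(s,220,130,100,75)])]))
E
```

```text
(no output)
```

View pics/m1.png

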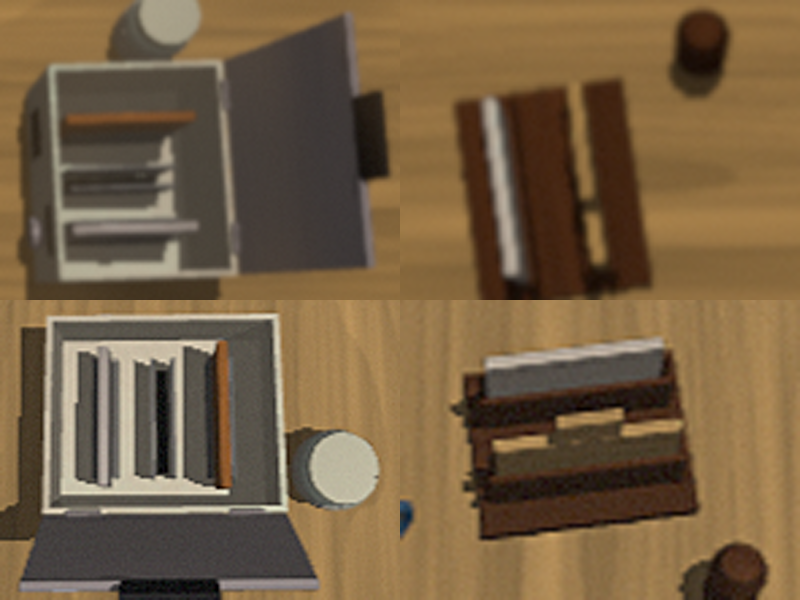

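```bash
cat > h.py <<'E'
from station import *
import numpy as np, cv2
from scipy.spatial.transform import Rotation as R
def cam(n):
    p=camera_params(n);V=np.array(p["view"]);f=192/np.tan(np.radians(p["vertical_fov"]/2));return V,f,p["cx"],p["cy"]
def ray(c,uv,z):
    V,f,cx,cy=c;o=-V[:3,:3].T@V[:3,3];d=V[:3,:3].T@np.array([(uv[0]-cx)/f,(uv[1]-cy)/f,1]);return o+d*(z-o[2])/d[2]
def proj(c,P):
    V,f,cx,cy=c;q=V[:3,:3]@np.array(P)+V[:3,3];return np.array([cx+f*q[0]/q[2],cy+f*q[1]/q[2]])
def rel(target,yaw,s=None):
    """shift (cm, tool axes) and rotvec to a tool-down TCP pose"""
    s=s or get_state();A=R.from_euler('xyz',s['ee_rot']);B=R.from_euler('xyz',[np.pi,0,yaw])
    return np.round(A.inv().apply(np.array(target)-s['eef_pos'])*100,2),np.round((A.inv()*B).as_rotvec(),3)
E
python3 - <<'E'
from h import *
s=cam("scene");t=cam("top")
pr=lambda a:print(a[0],[np.round(ray(a[1],q,a[3])[:2],4).tolist() for q in a[2]])
pr(("case scene",s,[(217.4,254.3),(303.6,253.2),(305.5,326.4),(215.9,327.2)],.135))
k=.36;f=lambda u,v:(310+k*u,130+k*v)
pr(("case top",t,[f(50,66),f(218,62),f(237,272),f(60,279)],.135))
g=lambda u,v:(220+.25*(u-400),130+.25*(v-300))
pr(("tab scene",s,[g(555,413),g(622,408)],.127))
pr(("panel scene",s,[g(492,440),g(683,421)],.097))
g=lambda u,v:(190+.25*(u-400),145+.25*v)
pr(("panel top",t,[g(575,83),g(598,265)],.097))
pr(("dish top",t,[g(488,97),g(515,276)],.102))
E
```

```text
case scene [[0.4487, -0.055], [0.6596, -0.0502], [0.6592, -0.2198], [0.4518, -0.2238]]
case top [[0.656, -0.0504], [0.6582, -0.2154], [0.4528, -0.2228], [0.448, -0.053]]
tab scene [[0.5483, 0.2035], [0.593, 0.2076]]
panel scene [[0.5055, 0.1958], [0.6363, 0.211]]
panel top [[0.6329, 0.2088], [0.5044, 0.1933]]
dish top [[0.6227, 0.2694], [0.4971, 0.2504]]
```

```bash
python3 - <<'E'
from h import *
s=get_state();V,f,cx,cy=cam("wrist");T=np.eye(4);T[:3,:3]=R.from_euler('xyz',s['ee_rot']).as_matrix();T[:3,3]=s['eef_pos']
TC=V@T  # tool->cam
print(np.round(np.linalg.inv(TC),3).tolist())
for tgt in [(.53,.2025,.27),(.50,.2025,.27)]:
  B=np.eye(4);B[:3,:3]=R.from_euler('xyz',[np.pi,0,.117]).as_matrix();B[:3,3]=tgt
  c=(TC@np.linalg.inv(B),f,cx,cy)
  print(tgt,[np.round(proj(c,p)).tolist() for p in [(.57,.2025,.127),(.505,.195,.097),(.636,.21,.097)]], rel(tgt,.117))
print(rel((.32,.50,.30),-.454))
E
```

```text
[[-0.0, -0.959, -0.284, 0.076], [1.0, -0.0, -0.001, -0.001], [0.001, -0.284, 0.959, -0.157], [0.0, 0.0, 0.0, 1.0]]
(0.53, 0.2025, 0.27) [[260.0, 143.0], [259.0, 195.0], [260.0, 77.0]] (array([38.76, 26.03, -4.38]), array([ 0.001,  0.   , -0.571]))
(0.5, 0.2025, 0.27) [[264.0, 113.0], [262.0, 170.0], [264.0, 47.0]] (array([36.07, 27.35, -4.37]), array([ 0.001,  0.   , -0.571]))
(array([ 6.85,  8.5 , -7.4 ]), array([ 0.001, -0.   ,  0.   ]))
```

```bash
python3 -m creep '[[[5,3.4,4.2,-5,0,0,0],[5,6.9,8.5,-7.4,0,0,0],[5,11,10.5,-7,0,0,-0.1],[5,38.8,26,-4.4,0,0,-0.57],[5,38.8,26,-4.4,0,0,-0.57],[5,38.8,26,-4.4,0,0,-0.57],[5,38.8,26,-4.4,0,0,-0.57],[5,38.8,26,-4.4,0,0,-0.57],[5,38.8,26,-4.4,0,0,-0.57],[5,38.8,26,-4.4,0,0,-0.57],[5,38.8,26,-4.4,0,0,-0.57]]]' 15; python3 - <<'E'
from h import *
cv2.imwrite("pics/w1.png",grab_frame("wrist"));s=get_state();print(s['t'],s['eef_pos'],s['ee_rot'])
E
```

```text
t: 1.52
eef_pos: [0.5302, 0.2038, 0.2706]
ee_rot: [-3.141, -0.0, 0.117]
force: [-0.3, -0.6, 0.4]
width: 0.05
gripper_force: 0.0
1.575 [0.53018012 0.20399845 0.27072233] [-3.14131603e+00 -2.05297408e-04  1.17654702e-01]
```

View pics/w1.png

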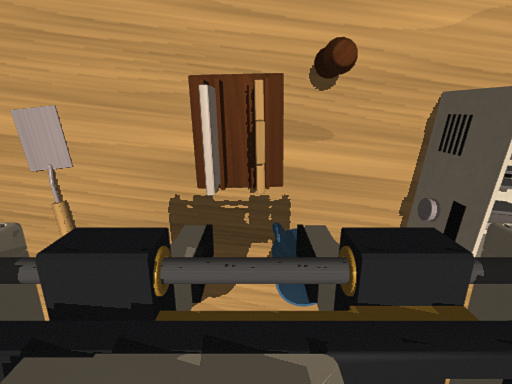

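```bash
python3 - <<'E'
from h import *
im=cv2.imread("pics/w1.png").astype(float);c=cam("wrist")
v=im.max(2)
for r in range(76,196,6):print(r,v[r,246:272].astype(int).tolist())
np.savez("c1.npz",V=c[0])
E
```

```text
76 [94, 93, 89, 90, 85, 83, 81, 81, 84, 84, 87, 84, 86, 85, 84, 79, 79, 78, 78, 78, 75, 72, 76, 79, 84, 80]
82 [95, 96, 96, 98, 95, 96, 91, 76, 92, 169, 199, 197, 194, 199, 199, 201, 184, 104, 62, 94, 95, 95, 86, 80, 83, 83]
88 [93, 39, 49, 94, 95, 96, 89, 59, 72, 173, 198, 194, 195, 196, 201, 203, 185, 109, 64, 92, 93, 95, 88, 82, 80, 81]
94 [88, 41, 47, 97, 93, 39, 32, 31, 75, 168, 196, 195, 196, 197, 199, 203, 191, 143, 68, 90, 96, 94, 90, 83, 81, 83]
100 [40, 34, 46, 84, 98, 92, 40, 30, 71, 162, 193, 197, 196, 195, 200, 202, 195, 156, 60, 89, 94, 94, 88, 82, 84, 80]
106 [90, 40, 38, 71, 97, 94, 38, 31, 67, 151, 192, 198, 196, 199, 200, 201, 200, 164, 59, 86, 91, 92, 89, 81, 82, 80]
112 [40, 34, 38, 70, 96, 95, 86, 39, 51, 118, 186, 197, 198, 197, 201, 201, 201, 172, 62, 85, 91, 91, 87, 83, 82, 80]
118 [91, 41, 35, 58, 94, 90, 40, 31, 47, 113, 185, 203, 199, 201, 202, 204, 205, 176, 68, 84, 92, 89, 89, 81, 84, 80]
124 [48, 43, 30, 49, 93, 93, 88, 37, 33, 84, 166, 190, 185, 183, 180, 183, 187, 186, 164, 87, 85, 88, 88, 81, 82, 77]
130 [86, 39, 32, 49, 94, 90, 41, 31, 35, 80, 169, 1
[... 554 characters left out ...]
, 30, 32, 35, 34, 34, 31, 47, 109, 172, 187, 183, 180, 181, 182, 182, 157, 88, 81, 83, 83, 78, 79, 77]
166 [82, 43, 33, 32, 31, 34, 33, 33, 31, 47, 114, 187, 207, 205, 202, 199, 202, 182, 107, 56, 82, 84, 83, 79, 79, 76]
172 [85, 85, 43, 29, 40, 75, 85, 37, 28, 34, 88, 183, 206, 200, 196, 196, 195, 182, 144, 62, 78, 84, 83, 80, 77, 76]
178 [83, 83, 43, 26, 38, 75, 88, 83, 37, 33, 86, 179, 205, 200, 198, 195, 195, 187, 150, 64, 80, 82, 83, 79, 79, 77]
184 [81, 86, 81, 36, 35, 63, 80, 43, 28, 30, 80, 182, 204, 199, 198, 196, 195, 189, 158, 58, 77, 82, 81, 76, 77, 77]
190 [186, 190, 188, 188, 89, 74, 79, 78, 75, 74, 101, 167, 200, 200, 197, 195, 194, 188, 167, 179, 184, 184, 182, 181, 181, 180]
```

```bash
python3 - <<'E'
from h import *
c=cam("wrist");im=cv2.imread("pics/w1.png");v=im.max(2).astype(float)
def mids(rows,z):
    o=[]
    for r in rows:
        l=v[r,250:272];i=np.where(l>135)[0];a,b=i[0],i[-1]
        a=a-(l[a]-135)/(l[a]-l[a-1]);b=b+(l[b]-135)/(l[b]-l[b+1])
        o.append(ray(c,(250+(a+b)/2,r),z)[:2])
    return np.array(o)
P=np.vstack([mids([*range(84,118,3)],.097),mids([*range(168,186,3)],.097),mids([*range(125,162,3)],.127)])
k=np.polyfit(P[:,0],P[:,1],1);print("yaw",np.arctan(k[0]),"resid",np.std(P[:,1]-np.polyval(k,P[:,0])))
col=v[:,260];print(col[76:84],col[118:126],col[160:168],col[184:194])
xs=[ray(c,(260,r),z)[0] for r,z in((121,.127),(164,.127))];print(xs)
x=np.mean(xs);y=np.polyval(k,x);yaw=np.arctan(k[0])
print(x,y,get_state()['eef_pos'],rel((x,y,.097),yaw))
E
```

```text
yaw 0.1403039394024446 resid 0.00010328987151346104
[ 84.  82.  80. 110. 194. 204. 199. 198.] [202. 167. 103. 156. 180. 181. 180. 182.] [180. 182. 186. 152.  73.  94. 202. 201.] [198. 197. 197. 196. 197. 196. 197. 198. 202. 177.]
[np.float64(0.5927665555105058), np.float64(0.5486785164895607)]
0.5707225360000332 0.20432842302597687 [0.53018012 0.20399845 0.27072233] (array([ 4.03,  0.45, 17.37]), array([-0.   , -0.   , -0.023]))
```

```bash
python3 -m creep '[[[3.5,4.05,0.45,4,0,0,-0.023],[3.5,4.05,0.45,8,0,0,-0.023],[3.5,4.05,0.45,12,0,0,-0.023],[3.5,4.05,0.45,15,0,0,-0.023],[3.5,4.05,0.45,17.3,0,0,-0.023],[3.5,4.05,0.45,17.3,0,0,-0.023],[3.5,4.05,0.45,17.3,0,0,-0.023]]]' 25; python3 - <<'E'
from h import *
s=get_state();print(s['eef_pos'],s['ee_rot'],s['force']);cv2.imwrite("pics/w2.png",cv2.resize(grab_frame("wrist")[60:300,120:420],(600,480)))
E
```

```text
t: 2.45
eef_pos: [0.5718, 0.2042, 0.0987]
ee_rot: [-3.141, -0.001, 0.141]
force: [-0.4, 0.2, 1.0]
width: 0.0349
gripper_force: 0.0
[0.57176738 0.20423356 0.09870416] [-3.14124606e+00 -1.32800330e-03  1.40725405e-01] [-0.42447143  0.16102479  1.04069531]
```

View pics/w2.png

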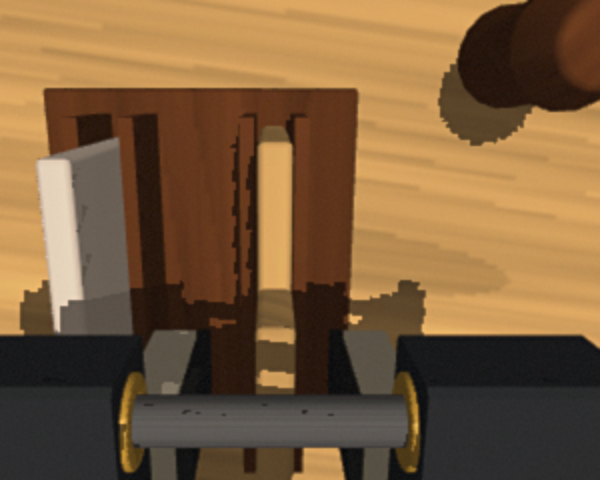

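```bash
python3 -m creep '[[[0.4,0,0,0,0,0,0],[0.4,0,0,0,0,0,0],[0.4,0,0,0,0,0,0],[0.4,0,0,0,0,0,0],[0.4,0,0,-2,0,0,0],[0.4,0,0,-5,0,0,0],[0.4,0,0,-9,0,0,0],[0.4,0,0,-13,0,0,0],[0.4,0,0,-17,0,0,0],[0.4,0,0,-17,0,0,0],[0.4,0,0,-17,0,0,0]]]' 25; python3 - <<'E'
from h import *
# case: centre and yaw estimate from scene/top corners
S=np.array([[0.4487,-0.055],[0.6596,-0.0502],[0.6592,-0.2198],[0.4518,-0.2238]]);T=np.array([[.448,-.053],[.656,-.0504],[.6582,-.2154],[.4528,-.2228]])
print(S.mean(0),T.mean(0))
s=get_state();print(s['width'],rel((.554,-.06,.29),-1.55),rel((.56,.0,.29),-1.55))
E
```

```text
t: 3.88
eef_pos: [0.5709, 0.203, 0.2668]
ee_rot: [-3.141, 0.001, 0.139]
force: [-0.6, -0.2, -1.4]
width: 0.0096
gripper_force: 25.0
[ 0.554825 -0.1372  ] [ 0.55375 -0.1354 ]
0.009603861196701877 (array([-5.32, 25.81, -2.32]), array([1.000e-03, 1.000e-03, 1.689e+00])) (array([-3.89, 19.95, -2.32]), array([1.000e-03, 1.000e-03, 1.689e+00]))
```

```bash
python3 -m creep '[[[0.4,-4.2,22,-2.3,0,0,0.18],[0.4,-4.2,22,-2.3,0,0,0.36],[0.4,-4.2,22,-2.3,0,0,0.54],[0.4,-4.2,22,-2.3,0,0,0.72],[0.4,-4.2,22,-2.3,0,0,0.9],[0.4,-4.2,22,-2.3,0,0,1.08],[0.4,-4.2,22,-2.3,0,0,1.26],[0.4,-4.2,22,-2.3,0,0,1.44],[0.4,-4.2,22,-2.3,0,0,1.62],[0.4,-4.2,22,-2.3,0,0,1.69],[0.4,-4.2,22,-2.3,0,0,1.69],[0.4,-4.2,22,-2.3,0,0,1.69],[0.4,-4.2,22,-2.3,0,0,1.69]]]' 25; python3 - <<'E'
from h import *
s=get_state();print(s['t'],s['eef_pos'],s['ee_rot'],s['width']);cv2.imwrite("pics/w3.png",grab_frame("wrist"))
c=cam("wrist");np.savez("c3.npz",V=c[0],k=c[1:])
E
```

```text
t: 5.5
eef_pos: [0.5602, -0.0206, 0.2902]
ee_rot: [3.141, -0.0, -1.55]
force: [0.9, -0.1, -1.1]
width: 0.01
gripper_force: 25.0
5.5 [ 0.56022145 -0.02060449  0.29021241] [ 3.14102599e+00 -6.40727496e-05 -1.54987999e+00] 0.009954332859225222
```

View pics/w3.png

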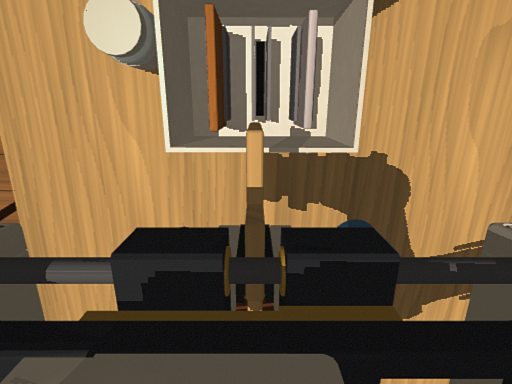

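```bash
python3 - <<'E'
from h import *
im=cv2.imread("pics/w3.png");g=im.max(2)
for r in (34,50,65,80,95,105,112):print(r,g[r,244:280].tolist())
print(g[30:46,261].tolist(),g[108:124,261].tolist())
for r in(30,100,140):print(r,[g[r,a:b].tolist() for a,b in((154,180),(350,376))])
for u in(180,230,300,350):print(u,g[140:160,u].tolist())
E
```

```text
34 [238, 238, 237, 237, 237, 239, 240, 189, 129, 123, 157, 246, 240, 238, 237, 238, 238, 237, 238, 237, 238, 244, 242, 89, 106, 125, 138, 202, 243, 239, 238, 238, 237, 238, 238, 237]
50 [103, 142, 248, 241, 238, 239, 240, 191, 131, 134, 164, 111, 40, 12, 17, 14, 21, 15, 14, 19, 58, 112, 71, 73, 133, 134, 129, 116, 112, 112, 111, 111, 110, 113, 109, 106]
65 [102, 144, 248, 241, 239, 240, 240, 191, 135, 132, 128, 111, 44, 13, 15, 15, 13, 20, 13, 17, 58, 111, 62, 86, 133, 134, 130, 108, 108, 110, 110, 111, 112, 110, 105, 145]
80 [103, 143, 247, 242, 238, 239, 241, 191, 130, 131, 127, 110, 43, 14, 8, 16, 13, 15, 8, 25, 75, 106, 66, 99, 133, 133, 123, 111, 110, 111, 111, 111, 111, 108, 104, 142]
95 [108, 101, 141, 248, 242, 241, 241, 192, 131, 131, 128, 111, 45, 9, 11, 15, 7, 13, 15, 37, 92, 89, 64, 99, 134, 131, 120, 108, 109, 108, 111, 109, 109, 105, 102, 142]
105 [107, 102, 145, 248, 242, 240, 241, 220, 133, 128, 126, 108, 29, 6, 10, 17, 13, 14, 12, 34, 88, 73, 66, 118, 134, 128, 116, 108, 107, 108, 108, 107, 108, 104, 101, 141]
112 [105, 104, 143, 248, 241, 239, 241, 221, 132, 128, 12
[... 719 characters left out ...]
192, 185, 181, 178, 177, 185, 193, 194, 194]]
140 [[201, 196, 196, 195, 199, 206, 202, 198, 199, 197, 208, 240, 240, 240, 243, 173, 90, 86, 92, 91, 91, 91, 90, 91, 91, 91], [128, 132, 128, 135, 196, 237, 234, 234, 232, 191, 178, 175, 174, 180, 185, 182, 181, 189, 195, 193, 191, 197, 206, 196, 185, 179]]
180 [88, 92, 95, 91, 94, 101, 108, 189, 245, 241, 239, 240, 215, 197, 198, 199, 199, 199, 198, 199]
230 [104, 105, 106, 107, 105, 104, 90, 147, 249, 243, 241, 241, 202, 182, 183, 184, 184, 184, 183, 185]
300 [96, 98, 97, 95, 94, 90, 92, 154, 247, 241, 240, 245, 169, 80, 83, 86, 86, 86, 89, 83]
350 [128, 129, 132, 126, 130, 130, 117, 111, 243, 237, 234, 236, 218, 190, 193, 191, 91, 78, 83, 83]
```

```bash
python3 - <<'E'
from h import *
d=np.load("c3.npz");c=(d['V'],*d['k'])
L=[ray(c,(u,r),.135)[:2] for u,r in((157.4,30),(163,100),(167,140))]
Rr=[ray(c,(u,r),.135)[:2] for u,r in((367.7,30),(360.6,100),(356.4,140))]
N=[ray(c,(u,r),.135)[:2] for u,r in((180,152),(230,152),(300,152),(350,152))]
S=[ray(c,(u,r),.006)[:2] for u,r in((259.8,50),(259.7,65),(259.6,80),(259.5,95),(259.3,112))]
E=[ray(c,(260,r),.006)[:2] for r in(40.7,115.2)]
for a in(L,Rr,N,S,E):print(np.round(a,4).tolist())
a=np.array
yl=np.polyfit(a(L)[:,1],a(L)[:,0],1);yr=np.polyfit(a(Rr)[:,1],a(Rr)[:,0],1);yn=np.polyfit(a(N)[:,0],a(N)[:,1],1)
print("angles(case yaw)",-yl[0],-yr[0],yn[0],"mid x at strip",(np.polyval(yl,-.137)+np.polyval(yr,-.137))/2, "width",np.polyval(yl,-.137)-np.polyval(yr,-.137))
E
```

```text
[[0.6573, -0.1653], [0.6564, -0.1005], [0.655, -0.0594]]
[[0.4527, -0.1696], [0.4515, -0.1046], [0.4509, -0.0635]]
[[0.6417, -0.0467], [0.5872, -0.0478], [0.5108, -0.0494], [0.4563, -0.0505]]
[[0.5554, -0.1718], [0.555, -0.1525], [0.5547, -0.1326], [0.5543, -0.1121], [0.554, -0.0882]]
[[0.5554, -0.1836], [0.5528, -0.0837]]
angles(case yaw) 0.021310893103974677 0.017818790271855466 0.02029255080154534 mid x at strip 0.5544989359637149 width 0.20471748853756583
```

```bash
python3 - <<'E'
from h import *
d=np.load("c3.npz");c=(d['V'],*d['k']);g=cv2.imread("pics/w3.png").max(2).astype(int)
for r in(135,145,155,165,175,183):
    print(r,g[r,238:272].tolist())
    l=g[r,236:275];i=np.where(l>215)[0];print(236+i.min(),236+i.max(),ray(c,(236+(i.min()+i.max())/2,r),.288)[:2])
s=get_state();print(rel((.5547,-.1335,.29),-1.552))
E
```

```text
135 [247, 247, 247, 248, 247, 248, 249, 242, 157, 193, 209, 218, 217, 216, 212, 211, 210, 208, 206, 207, 205, 205, 203, 182, 151, 132, 214, 246, 246, 246, 246, 246, 246, 245]
236 274 [ 0.56105134 -0.08103417]
145 [103, 102, 104, 105, 105, 104, 100, 107, 143, 201, 209, 216, 215, 215, 212, 211, 211, 209, 208, 207, 207, 207, 205, 180, 153, 111, 103, 104, 103, 105, 104, 107, 105, 107]
249 249 [ 0.5642528  -0.07551996]
155 [179, 178, 186, 196, 205, 196, 188, 184, 151, 195, 208, 215, 214, 213, 213, 211, 208, 208, 208, 208, 206, 207, 205, 181, 151, 105, 88, 90, 90, 85, 86, 89, 86, 86]Traceback (most recent call last):
  File "<stdin>", line 5, in <module>
    return umr_minimum(a, axis, None, out, keepdims, initial, where)
ValueError: zero-size array to reduction operation minimum which has no identity
```

```bash
python3 - <<'E'
from h import *
from scipy.optimize import least_squares
c=cam("scene");cc=np.array([.5546,-.1335]);ya=.019
xc=np.array([np.sin(ya),-np.cos(ya)]);yc=np.array([np.cos(ya),np.sin(ya)])
def pt(th,r,yy,off):  # th=0 shut; lid dir -xc; outer normal up
    h=cc+xc*.085;d=-np.cos(th)*r+np.sin(th)*off;z=.135+np.sin(th)*r+np.cos(th)*off
    return np.array([*(h+xc*d+yc*yy),z])
for th in(1.6,1.65,1.7,1.75,1.8,1.85):print(th,[np.round(proj(c,pt(th,.175,s*.105,o)),1).tolist() for s in(-1,1) for o in(0,.008)],np.round(proj(c,pt(th,.2,0,.008)),1))
s=get_state();print(rel((.5535,-.1295,.165),-1.552))
E
python3 - <<'E'
import cv2;g=cv2.imread("pics/scene0.png").max(2)
for u in(225,262,300):print(u,g[322:368,u].tolist())
E
```

```text
1.6 [[207.0, 329.3], [206.9, 333.8], [317.6, 328.4], [317.9, 332.8]] [262.6 334.1]
1.65 [[206.9, 334.2], [206.8, 338.6], [317.9, 333.2], [318.1, 337.7]] [262.7 339.9]
1.7 [[206.9, 339.0], [206.8, 343.5], [318.1, 338.1], [318.2, 342.6]] [262.8 345.6]
1.75 [[206.8, 343.9], [206.8, 348.3], [318.2, 343.0], [318.4, 347.4]] [262.8 351.3]
1.8 [[206.8, 348.7], [206.8, 353.1], [318.4, 347.8], [318.5, 352.2]] [262.9 357. ]
1.85 [[206.8, 353.5], [206.8, 357.8], [318.5, 352.6], [318.5, 356.9]] [262.9 362.6]
(array([10.87,  0.9 , 12.53]), array([ 0.   , -0.   ,  0.002]))
225 [84, 85, 107, 159, 117, 119, 79, 64, 65, 72, 66, 65, 70, 69, 66, 65, 70, 66, 67, 70, 71, 68, 73, 72, 64, 72, 65, 73, 66, 56, 132, 149, 139, 150, 145, 145, 143, 142, 140, 141, 143, 145, 145, 148, 142, 143]
262 [86, 78, 134, 211, 190, 84, 62, 70, 66, 68, 69, 69, 66, 73, 69, 67, 65, 63, 65, 68, 69, 67, 70, 70, 71, 69, 69, 71, 76, 37, 23, 10, 28, 28, 32, 48, 30, 22, 122, 161, 162, 160, 157, 155, 160, 158]
300 [74, 58, 207, 221, 145, 71, 62, 67, 72, 72, 66, 69, 70, 73, 70, 69, 70, 70, 69, 67, 65, 69, 71, 62, 72, 68, 68, 66, 60, 120, 155, 148, 135, 132, 154, 156, 156, 153, 155, 156, 153, 150, 156, 157, 153, 155]
```

```bash
python3 -m creep '[[[0.4,5,0.5,0,0,0,0.002],[0.4,10.9,0.9,0,0,0,0.002],[0.4,10.9,0.9,0,0,0,0.002],[0.4,10.9,0.9,5,0,0,0.002],[0.4,10.9,0.9,9,0,0,0.002],[0.4,10.9,0.9,11.5,0,0,0.002],[0.4,10.9,0.9,12.5,0,0,0.002],[0.4,10.9,0.9,12.5,0,0,0.002],[0.4,10.9,0.9,12.5,0,0,0.002]]]' 25; python3 - <<'E'
from h import *
s=get_state();print(s['eef_pos'],s['ee_rot'],s['width']);
a=grab_frame("wrist")[20:320,130:390];b=grab_frame("scene")[245:345,200:330]
cv2.imwrite("pics/w4.png",np.hstack([cv2.resize(a,(400,460)),cv2.resize(b,(400,460))]))
E
```

```text
t: 6.68
eef_pos: [0.5544, -0.1296, 0.1669]
ee_rot: [-3.14, -0.0, -1.552]
force: [-0.4, -1.1, -1.0]
width: 0.0094
gripper_force: 25.0
[ 0.55442271 -0.12958216  0.16686753] [-3.13953489e+00 -1.49477915e-04 -1.55221523e+00] 0.009429798142915627
```

View pics/w4.png

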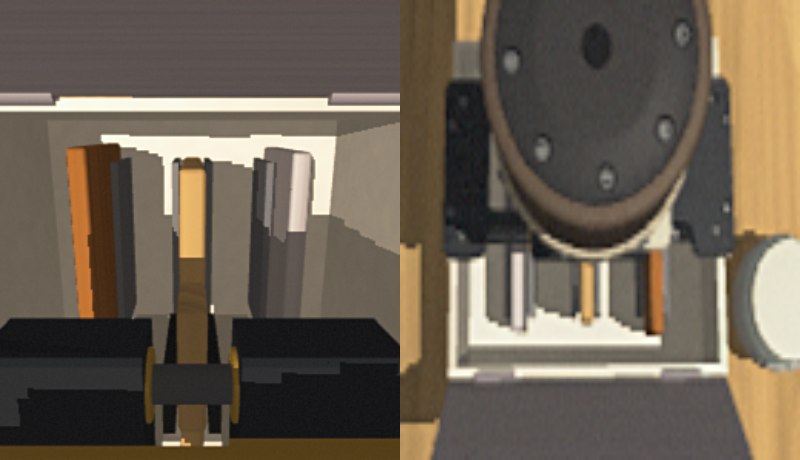

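```bash
python3 -m creep '[[[0.4,0,0,1.5,0,0,0],[0.4,0,0,3,0,0,0],[0.4,0,0,4.5,0,0,0],[0.4,0,0,5.7,0,0,0],[0.4,0,0,6.5,0,0,0],[0.4,0,0,7,0,0,0],[0.4,0,0,7.2,0,0,0],[0.4,0,0,7.3,0,0,0],[0.4,0,0,7.3,0,0,0],[0.4,0,0,7.3,0,0,0]]]' 25
```

```text
t: 8.02
eef_pos: [0.5537, -0.1298, 0.0929]
ee_rot: [-3.141, -0.0, -1.553]
force: [-0.2, -0.9, -0.8]
width: 0.0097
gripper_force: 25.0
```

```bash
python3 -m creep '[[[0.4,0,0,0.05,0,0,0],[0.4,0,0,0.1,0,0,0],[0.4,0,0,0.15,0,0,0],[0.4,0,0,0.15,0,0,0]]]' 25
```

```text
t: 8.52
eef_pos: [0.5535, -0.1298, 0.091]
ee_rot: [3.141, -0.0, -1.553]
force: [0.5, 0.9, -0.8]
width: 0.0101
gripper_force: 25.0
```

```bash
python3 -m creep '[[[0.4,0,0,0.05,0,0,0],[0.4,0,0,0.1,0,0,0],[0.4,0,0,0.15,0,0,0],[0.4,0,0,0.15,0,0,0]]]' 25
```

```text
t: 9.02
eef_pos: [0.5538, -0.1297, 0.0909]
ee_rot: [-3.141, -0.0, -1.552]
force: [-3.7, 1.7, 10.5]
width: 0.01
gripper_force: 25.0
```

```bash
python3 -m creep '[[[0.4,0,0,-0.1,0,0,0],[1.6,0,0,-0.1,0,0,0],[3,0,0,-0.1,0,0,0],[3,0,0,-0.1,0,0,0],[3,0,0,-1.5,0,0,0],[3,0,0,-4,0,0,0],[3,0,0,-8,0,0,0],[3,0,0,-13,0,0,0],[3,-5,0,-19,0,0,0],[3,-10,0,-22,0,0,0],[3,-10,0,-22,0,0,0],[3,-10,0,-22,0,0,0]]]'; python3 - <<'E'
from h import *
s=get_state();print(s['eef_pos'],s['q']);
a=grab_frame("wrist")[0:240,110:400];b=grab_frame("scene")[240:370,195:345]
cv2.imwrite("pics/w5.png",np.hstack([cv2.resize(a,(400,331)),cv2.resize(b,(382,331))]))
E
```

```text
t: 10.52
eef_pos: [0.5516, -0.0292, 0.3103]
ee_rot: [-3.14, 0.0, -1.551]
force: [0.2, 0.1, -0.2]
width: 0.0299
gripper_force: 0.0
[ 0.55163721 -0.02923163  0.3103458 ] [ 3.01562052e-01  1.11276615e-01 -1.24442265e-01 -1.21201135e-04
 -1.33380437e+00 -2.82060715e-01]
```

View pics/w5.png

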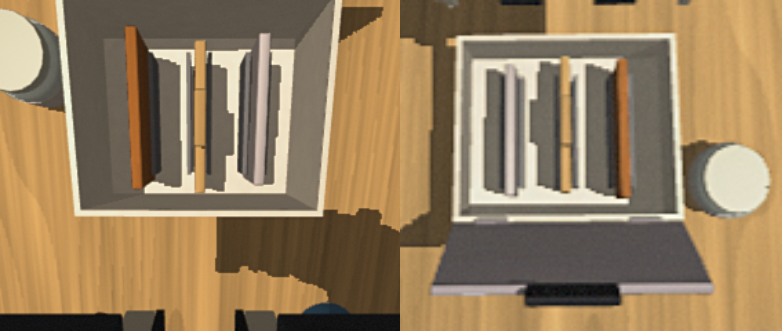

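```bash
python3 -m creep '[[[0,0,0,-6,0,0,0],[0,0,0,-12,0,0,0],[0,6,0.15,-12,0,0,0],[0,12,0.15,-12,0,0,0],[0,18,0.15,-12,0,0,0],[0,24,0.15,-12,0,0,0],[0,30,0.15,-12,0,0,0],[0,30.5,0.15,-12,0,0,0],[0,30.5,0.15,-12,0,0,0],[0,30.5,0.15,-6,0,0,0],[0,30.5,0.15,-1,0,0,0],[0,30.5,0.15,1,0,0,0],[0,30.5,0.15,1,0,0,0],[0,30.5,0.15,1,0,0,0]]]'; python3 - <<'E'
from h import *
s=get_state();print(s['t'],s['eef_pos'],s['q'])
cv2.imwrite("pics/s6.png",cv2.resize(np.hstack([grab_frame("scene"),grab_frame("top")]),(800,300)))
hy=-.2185
for th in np.arange(1.8,-.01,-.1):
    if th>1.57: r=.2;u=.2*np.cos(th)-.008*np.sin(th);z=.165
    else:
        r=min((.165-.008*np.cos(th))/np.sin(th) if th>.3 else 9,.175);u=r*np.cos(th)-.008*np.sin(th);z=r*np.sin(th)+.008*np.cos(th)
    print(round(th,2),"tcp y,z",round(hy+u-.0095,4),round(.135+z,4),"tx,tz cm",round((s['eef_pos'][1]-(hy+u-.0095))*100,2)*-1,round((s['eef_pos'][2]-.135-z)*100,2))
E
```

```text
t: 12.38
eef_pos: [0.5564, -0.3344, 0.3013]
ee_rot: [-3.14, -0.001, -1.552]
force: [0.4, 0.3, -0.1]
width: 0.0005
gripper_force: 0.0
12.375 [ 0.55636868 -0.33444143  0.30125584] [-2.40954293e-01  2.79774439e-01  6.71735231e-02  5.78638537e-04
 -1.35609949e+00  2.59892631e-01]
1.8 tcp y,z -0.2812 0.3 tx,tz cm 5.32 0.13
1.7 tcp y,z -0.2617 0.3 tx,tz cm 7.27 0.13
1.6 tcp y,z -0.2418 0.3 tx,tz cm 9.26 0.13
1.5 tcp y,z -0.2243 0.3 tx,tz cm 11.01 0.13
1.4 tcp y,z -0.2077 0.3 tx,tz cm 12.68 0.13
1.3 tcp y,z -0.1905 0.3 tx,tz cm 14.39 0.13
1.2 tcp y,z -0.1724 0.3 tx,tz cm 16.2 0.13
1.1 tcp y,z -0.1558 0.2946 tx,tz cm 17.87 0.67
1.0 tcp y,z -0.1402 0.2866 tx,tz cm 19.43 1.47
0.9 tcp y,z -0.1255 0.2771 tx,tz cm 20.9 2.42
0.8 tcp y,z -0.1118 0.2661 tx,tz cm 22.26 3.51
0.7 tcp y,z -0.0993 0.2539 tx,tz cm 23.51 4.74
0.6 tcp y,z -0.0881 0.2404 tx,tz cm 24.64 6.08
0.5 tcp y,z -0.0783 0.2259 tx,tz cm 25.62 7.53
0.4 tcp y,z -0.0699 0.2105 tx,tz cm 26.45 9.07
0.3 tcp y,z -0.0632 0.1944 tx,tz cm 27.13 10.69
0.2 tcp y,z -0.0581 0.1776 tx,tz cm 27.64 12.36
0.1 tcp y,z -0.0547 0.1604 tx,tz cm 27.98 14.08
-0.0 tcp y,z -0.053 0.143 tx,tz cm 28.14 15.83
```

View pics/s6.png

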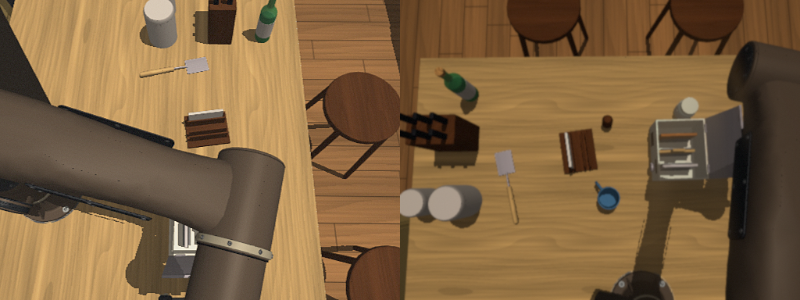

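```bash
python3 -m creep '[[[0,-3,0,0,0,0,0],[0,-4.5,0,0,0,0,0],[0,-5.5,0,0.1,0,0,0],[0,-6.3,0,0.1,0,0,0],[0,-7.3,0,0.1,0,0,0],[0,-8.3,0,0.1,0,0,0],[0,-9.3,0,0.1,0,0,0],[0,-10.2,0,0.1,0,0,0],[0,-11,0,0.1,0,0,0],[0,-11.8,0,0.1,0,0,0],[0,-12.7,0,0.1,0,0,0],[0,-13.5,0,0.1,0,0,0],[0,-14.4,0,0.1,0,0,0],[0,-15.3,0,0.1,0,0,0],[0,-16.2,0,0.1,0,0,0]]]'; python3 - <<'E'
from h import *
cv2.imwrite("pics/w7.png",np.hstack([cv2.resize(grab_frame("wrist"),(400,300)),cv2.resize(grab_frame("top"),(400,300))]))
E
```

```text
t: 14.35
eef_pos: [0.5528, -0.1721, 0.2986]
ee_rot: [-3.142, 0.0, -1.553]
force: [0.8, -2.4, -0.8]
width: 0.0005
gripper_force: 0.8
```

View pics/w7.png

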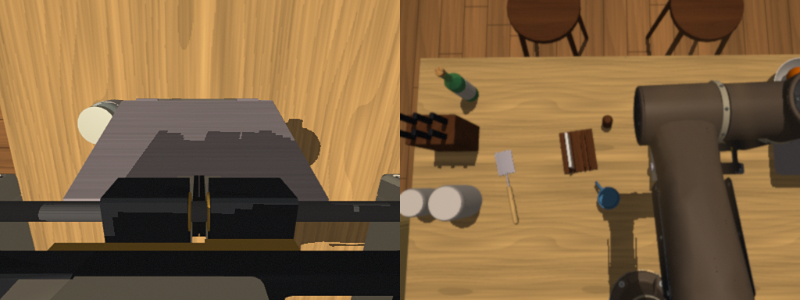

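```bash
python3 -m creep '[[[0,-0.8,0,0.3,0,0,0],[0,-1.7,0,0.55,0,0,0],[0,-2.5,0,0.95,0,0,0],[0,-3.2,0,1.35,0,0,0],[0,-4,0,1.8,0,0,0],[0,-4.7,0,2.3,0,0,0],[0,-5.4,0,2.85,0,0,0],[0,-6.1,0,3.4,0,0,0],[0,-6.7,0,4,0,0,0],[0,-7.3,0,4.6,0,0,0],[0,-7.9,0,5.3,0,0,0],[0,-8.4,0,6,0,0,0],[0,-8.9,0,6.7,0,0,0],[0,-9.4,0,7.4,0,0,0],[0,-9.8,0,8.2,0,0,0],[0,-10.2,0,9,0,0,0],[0,-10.6,0,9.8,0,0,0],[0,-10.9,0,10.6,0,0,0],[0,-11.2,0,11.4,0,0,0],[0,-11.4,0,12.1,0,0,0]]]'
```

```text
t: 16.95
eef_pos: [0.5507, -0.0587, 0.177]
ee_rot: [3.141, -0.0, -1.553]
force: [1.1, -0.6, 0.5]
width: 0.0004
gripper_force: 0.4
```

```bash
python3 -m creep '[[[0,0,0,0.4,0,0,0],[0,-0.2,0,0.8,0,0,0],[0,-0.3,0,1.2,0,0,0],[0,-0.3,0,1.6,0,0,0],[0,-0.4,0,2,0,0,0],[0,-0.4,0,2.3,0,0,0],[0,-0.5,0,2.6,0,0,0],[0,-0.5,0,2.8,0,0,0],[0,-0.5,0,3,0,0,0],[0,-0.5,0,3.15,0,0,0],[0,-0.5,0,3.3,0,0,0],[0,-0.5,0,3.3,0,0,0]]]'
```

```text
t: 18.45
eef_pos: [0.5506, -0.0539, 0.1444]
ee_rot: [3.141, -0.0, -1.553]
force: [-0.4, 0.4, -1.1]
width: 0.0005
gripper_force: 0.0
```

```bash
python3 -m creep '[[[0,0,0,0.08,0,0,0],[0,0,0,0.15,0,0,0],[0,0,0,0.2,0,0,0],[0,0,0,0.2,0,0,0]]]';  python3 -m creep '[[[0,0,0,0.05,0,0,0],[0,0,0,0.1,0,0,0],[0,0,0,0.1,0,0,0]]]'
```

```text
t: 18.95
eef_pos: [0.5506, -0.0538, 0.1432]
ee_rot: [-3.141, -0.0, -1.553]
force: [-2.8, 0.8, 6.9]
width: 0.0005
gripper_force: 3.3
t: 19.32
eef_pos: [0.5506, -0.0539, 0.1431]
ee_rot: [-3.141, -0.0, -1.552]
force: [-6.5, 1.6, 13.2]
width: 0.0003
gripper_force: 6.8
```

```bash
python3 -m creep '[[[0,0,0,0.1,0,0,0],[0,0,0,0.1,0,0,0],[0,0,0,-1,0,0,0],[0,0,0,-4,0,0,0],[0,-4,0,-9,0,0,0],[0,-10,0,-14,0,0,0],[0,-16,0,-15,0,0,0],[0,-22,0,-15,0,0,0],[0,-22,0,-15,0,0,0],[0,-22,0,-15,0,0,0]]]'; python3 - <<'E'
from h import *
a=grab_frame("scene");b=grab_frame("top")
cv2.imwrite("pics/f8.png",np.hstack([cv2.resize(a[120:360,150:400],(400,384)),cv2.resize(b[130:280,110:460],(400,384))]))
E
```

```text
t: 20.58
eef_pos: [0.5465, 0.1667, 0.2912]
ee_rot: [3.141, -0.0, -1.551]
force: [-0.4, -0.4, 0.3]
width: 0.0002
gripper_force: 0.0
```

View pics/f8.png

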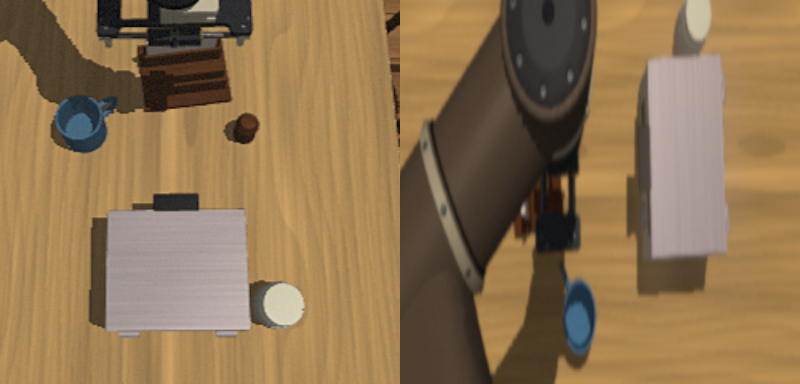

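The lid lies flat on the case, its free edge at about (175, 210) in the scene crop. The drainer, mug, shaker and jar are where they were, and the arm is clear of everything.

```bash
python3 -c "
from station import *
print(job_done())"
```

```text
the job is handed in; nothing more can be done
None
```

The board is fully down in the steriliser's free middle slot, the lid was pushed shut slowly and checked closed in the pictures, none of the other things looked disturbed, and the job was handed in at about 21 s.

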